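Gauge two eccentric bushings and scrap the undersize one

TASK

One of the two steel bushings in the blue nest is bored right through, the other is undersize further down its bore. Try the green-handled plug gauge in both (down until it stops, feeling gently for the hole and never forcing it: a knock or push of over 50 N spoils the gauge), then leave the gauge standing fully home, shoulder on the face, in the bushing it passes through, with that bushing still seated in its pocket. Set the other bushing upright on the floor of the red reject tray, and do not knock the solder spool away.

Things in the scene. Friction and masses are not known exactly. Their poses are not given: they have to be found in the camera images.
- bushing_a: one of two look-alike steel bushings, each loose in a pocket of the nest, outside 40 mm across and 40 mm high, 0.2 kg. Origin on the axis of the OUTSIDE at the underside, z up, bore mouth at z = 40 mm (outer rim of the face 1 mm lower). Eccentric: the round 15.5 mm bore, parallel to z, lies 2.5 mm off that axis towards a side that the pose's x and y do not tell. Good or undersize: see bushing_b
- bushing_b: the other bushing, same outside, eccentric bore, mouth and origin as bushing_a. Exactly one of the two is good, and only the gauge tells which; they stand in either pocket. Good: the bore is 15.5 mm all the way through. Undersize: 15.5 mm only for the first 12 mm below the mouth, then it steps down to 8 mm, where the gauge stops
- gauge: plug gauge, loose, 0.12 kg, upright in its stand: steel pin 14 mm in diameter, 34 mm long, its lowest 3.5 mm tapering to 11 mm; above it a shoulder disc 26 mm across, 4 mm thick; above that a green square handle 20 x 20 mm, 46 mm tall (84 mm in all). Origin at the tip of the pin on its axis, z up to the handle, x and y across the handle's flats
- gauge_stand: pale wooden block 60 x 60 x 40 mm, fixed, with a 17.5 mm hole in the middle of its top, in which the gauge hangs by its shoulder. Origin at the centre of its underside, z up
- nest: blue painted plate 75 (x) x 215 (y) x 12 mm, fixed flat on the desk, with six low bolt heads 3 mm high and two round pockets 42.5 mm wide and 8 mm deep at y = +65 and -65 mm, whose floors are 4 mm above the desk. Origin at the centre of its underside, z up
- reject_tray: red open tray 140 (x) x 150 (y) x 28 mm, fixed on the desk, walls and floor 4 mm thick. Origin at the centre of its underside, z up
- solder_spool: spool of solder wire, loose, blue flanges 58 mm across, 42 mm high, a bystander. Origin at the centre of its underside
There are look-alikes about, which are no part of the job. What is shaped like the gauge but black is not meant.

How it is judged:
On the way, in this order (a step that is already met when the one before it is completed fails the run):
1. the gauge has been tried in the undersize bushing: upright with its tip at least 7 mm down that bore (z of gauge in the frame of bushing_b between 0.02 and 0.033 m and horizontal distance between gauge and bushing_b below 0.007 m and angle between the z axis of gauge and the z axis of bushing_b, either way round below 0.15 rad), for 0.2 s.
2. after that the gauge stands fully home in the good bushing (z of gauge in the frame of bushing_a between 0 and 0.009 m and horizontal distance between gauge and bushing_a below 0.007 m and angle between the z axis of gauge and the z axis of bushing_a, either way round below 0.12 rad), for 0.2 s.
At the end, for the whole second after the job is handed in: the gauge stands released in the good bushing, its shoulder within 3 mm of the face, and that bushing is still seated upright in its pocket; the undersize bushing stands upright, at rest, on the floor of the red tray (all of step 2 and z of bushing_a in the frame of nest below 0.007 m and distance of bushing_a from where it was at the start of the episode below 0.01 m and angle between each of bushing_a, bushing_b's own z axis and vertical below 0.1 rad and z of bushing_b in the frame of reject_tray between 0 and 0.008 m and x of bushing_b in the frame of reject_tray between -0.05 and 0.05 m and y of bushing_b in the frame of reject_tray between -0.055 and 0.055 m and linear speed of each of bushing_b, gauge below 0.02 m/s); the robot touches nothing.
It fails at once if the gauge is forced against a bushing with more than 50 N (contact force between gauge and bushing_a above 50 N or contact force between gauge and bushing_b above 50 N).
It fails at once if the solder spool is knocked more than 30 mm from its place (distance of solder_spool from where it was at the start of the episode above 0.03 m).
It also fails if it takes over 72 s, if anything falls off the work surface, if the arm or the gripper's body presses on something with over 40 N, if the wrist force passes 120 N, or if a joint passes its speed limit or range.

ROBOT

A 6-joint arm with a two-finger parallel gripper is mounted at the origin on the work surface; the furniture and walls round the work are solid. World frame = base frame: x ahead of the robot, y to its left, z up, the work surface at z = 0. Lengths are in m, angles in rad, forces in N, time in s.
With the tool pointing down it reaches from about 0.225 to 0.875 m from the base axis. Payload 3.4 kg.
Tool frame: the origin (TCP) lies between the finger pads; the fingertips stand 19 mm ahead of it and the grasp point (between the pads) is the TCP; z points along the fingers, y is the line along which they close (so a half turn about z gives the same grasp; the last joint's range is limited). The gripper opens to 85 mm and grips with 20 to 120 N. Pads are 22 mm wide; open, the fingers measure 114 mm over their backs; the gripper's body (76 mm by 85 mm) begins 54 mm behind the grasp point. The pads swing forward as they close: fully open they stand 13 mm farther back than shut.
Start: joints at [-1.371, 0.276, 1.505, -0, 1.361, -0.121], TCP at [0.181, -0.546, 0.25] pointing down, gripper open.
Joint ranges: [-2.89, 2.89], [-0.75, 2.08], [0.22, 2.7], [-1.18, 4.32], [0.11, 2.71], [-2.7, 2.7]. Speed limits (rad/s): [2.57, 2.57, 3.14, 3.14, 3.14, 3.14].

INTERFACE

Orientations are given as a unit quaternion [w, x, y, z].
In Python, from rig import get_state, imaging, ticket gives the robot as it stands. The module is installed in compiled form; this text tells all that it offers.
- The arm moves only by the shell command python3 -m inch 'ROWS' [FORCE]. ROWS is JSON, a list of rows, each an object with "claw": the opening, from -1 (shut) to 1 (fully open); "travel": the shift along the world's x, y, z in units of 200 mm (1.0 is 200 mm), a list of three; "turn": the turn about the world's z in units of 180 degrees (1.0 is 180 degrees). A call has 1 to 5 rows; each row is the pose to reach, as a shift and turn from the pose commanded when the call began, turning the shorter way round; what a row does not reach only later rows make up. A row lasts 1/10 s, in which the tool goes at most 50 mm and 8.59 degrees, less where a joint would pass 70% of its speed; a pose out of reach is approached as far as the arm can. A call with a number of a shift or a turn outside -1 to 1 is refused whole. A call with a gripper value outside its range is refused whole. The fingers move at their own pace and stop on an object; FORCE is the grip in N (left out, the last holds). Time passes only in rows, so rows that repeat a pose let the fingers close. It gives the time, the measured TCP pose, the force, the opening and the grip force at its end, in the units of the state.
- get_state(): the state, without advancing time (a new reading comes with each control period).
- imaging.get_image(name): name is "side" or "top"; returns the picture (420x560x3 uint8, red, green, blue); there is no depth.
- imaging.camera_params(name): a dict with "camera_matrix" (3x3 intrinsics, pixels), "k1" (the pictures are not rectified: a ray, as slopes to the right and down, at radius r is drawn at 1 + k1 r^2 times it, then the intrinsics apply), "cam_to_world" (4x4, takes a point from camera to world coordinates). Camera axes: x right, y down, z forward; pixel columns grow to the right and rows downward; lengths in m; the calibration is good to about 2 mm. A picture is of the moment at which its call begins. camera_params takes no time and is no camera call.
- ticket.sign_off(): hands the job in; it is judged then, once.
The state is a dict: "clock": time; "qpos": joint angles; "qd": joint speeds; "effort": joint torques, N m; "position": TCP position; "ee_rot": TCP orientation; "contact_force": force on the tool from outside, world axes, zero at the start; "moment": the same for the moment, N m; "width": finger opening in m; "gripper_force": force on a finger pad.
Only numpy, scipy, OpenCV 4.12 (cv2) and the standard library are available. Lean on these libraries where they do the work, as an engineer would, in place of code of your own. Each camera call takes 0.05 s, during which the arm holds its last target. There are 200 camera calls.

## Working session

There is one attempt and no reset: what is moved stays moved. The work goes in short steps, Python scripts to look and compute and a shell command to move; the robot and the scene stay as the last step left them, time stands still between calls to the robot, and variables do not carry over. Pictures are saved under pics/ and viewed, at most 10 in all, crops included, and the job is handed in when it is done.

```bash
mkdir -p pics
cat > h.py <<'E'
import numpy as np, cv2
from rig import get_state, imaging
def snap(n,f,crop=None,s=1):
    im=imaging.get_image(n)[:,:,::-1]
    np.save('pics/'+n+'.npy',im)
    sv(im,f,crop,s)
def sv(im,f,crop=None,s=1):
    if crop: x0,y0,x1,y1=crop; im=im[y0:y1,x0:x1]
    cv2.imwrite('pics/'+f,cv2.resize(np.ascontiguousarray(im),None,fx=s,fy=s,interpolation=cv2.INTER_CUBIC))
def ray(n,u,v):
    p=imaging.camera_params(n);K=np.array(p['camera_matrix']);T=np.array(p['cam_to_world'])
    d=np.linalg.inv(K)@[u,v,1];k=p['k1'];x=d[:2].copy()
    for _ in range(30): x=d[:2]/(1+k*(x@x))
    return T[:3,3],T[:3,:3]@[x[0],x[1],1]
def px(n,u,v,z):
    o,r=ray(n,u,v);return (o+r*(z-o[2])/r[2]).round(4)
def proj(n,P):
    p=imaging.camera_params(n);K=np.array(p['camera_matrix']);T=np.array(p['cam_to_world'])
    c=T[:3,:3].T@(np.array(P)-T[:3,3]);x=c[:2]/c[2];x=x*(1+p['k1']*(x@x))
    return (K@[x[0],x[1],1])[:2].round(1)
E
python3 - <<'E'
from h import *
snap('top','t0.png',s=1.4);snap('side','s0.png',s=1.4)
for n in('top','side'):
    p=imaging.camera_params(n);print(p)
print(get_state())
E
```

```text
{'camera_matrix': array([[408.05338596,   0.        , 274.89037741],
       [  0.        , 408.05338596, 210.70789024],
       [  0.        ,   0.        ,   1.        ]]), 'k1': -0.04104551154179203, 'cam_to_world': array([[-0.00347117, -0.99254598,  0.12182127,  0.35319716],
       [-0.99973083,  0.00623896,  0.02234603, -0.0355945 ],
       [-0.0229395 , -0.12171091, -0.99230047,  0.92768991],
       [ 0.        ,  0.        ,  0.        ,  1.        ]])}
{'camera_matrix': array([[509.6428685 ,   0.        , 276.52302162],
       [  0.        , 509.6428685 , 197.23432643],
       [  0.        ,   0.        ,   1.        ]]), 'k1': -0.11817229990768975, 'cam_to_world': array([[ 0.99646242, -0.0653654 ,  0.0528205 ,  0.41220074],
       [-0.08304988, -0.66974334,  0.73793399, -0.8290707 ],
       [-0.01285917, -0.73971023, -0.67280266,  0.78234155],
       [ 0.        ,  0.        ,  0.        ,  1.        ]])}
{'clock': 0.1, 'qpos': array([-1.37103395e+00,  2.76534512e-01,  1.50601878e+00, -3.05285854e-05,
        1.36069804e+00, -1.21001518e-01]), 'qd': array([ 2.07484986e-05, -1.03277953e-03, -1.80427542e-03, -1.12394100e-03,
       -1.17219574e-03, -1.18770553e-03]), 'effort': array([ 1.47954299e-03, -4.17699659e+01, -2.46405172e+01, -1.35975506e-04,
        5.83347413e-03, -2.94148769e-06]), 'position': array([ 0.18118781, -0.54523747,  0.24951973]), 'ee_rot': array([-8.28112114e-04,  9.87165510e-01,  1.59698364e-01, -4.75658526e-05]), 'contact_force': array([-0.03080855,  0.21047837,  0.32374566]), 'moment': array([-0.00050276, -0.01418012, -0.00499507]), 'gripper_force': 0.0, 'width': 0.08523951200068415}
```

View pics/t0.png

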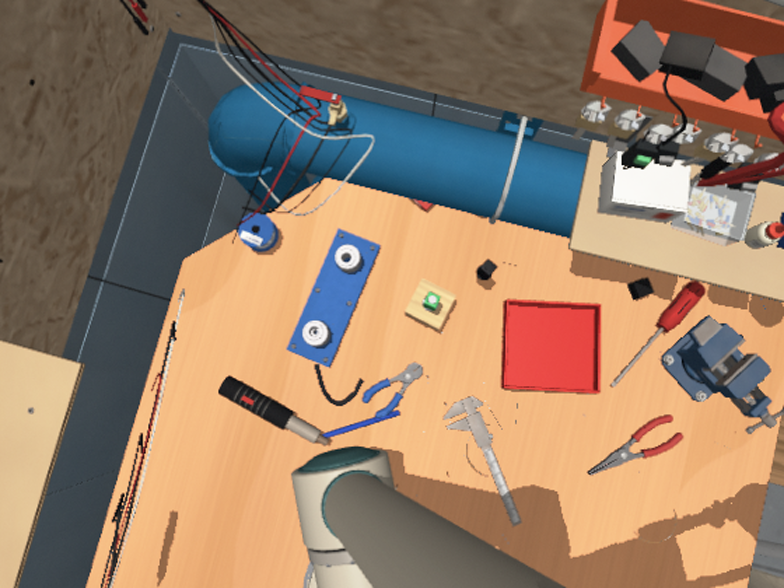

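View pics/s0.png

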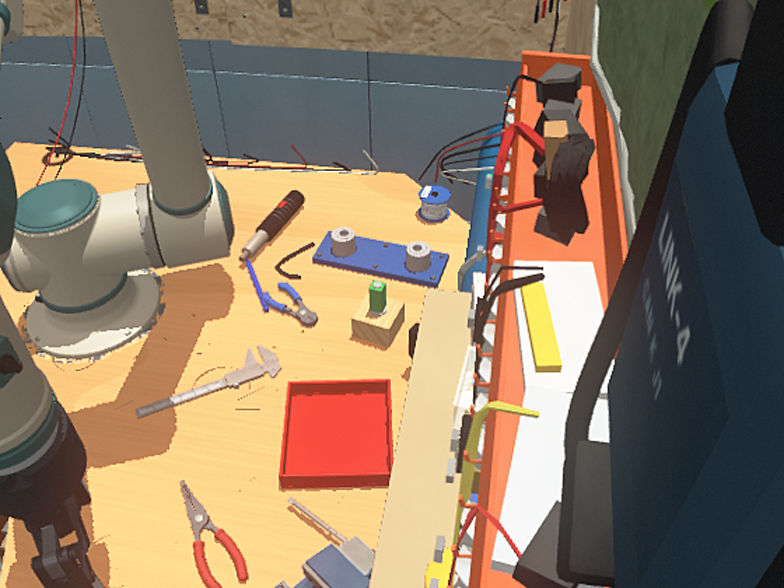

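Top view (pixels in the 1.4x picture): the green-handled gauge in its wooden stand is at (431,299). The bushings are at (347,258) and (315,333), the spool at (257,233) and the tray at (551,346). Possible look-alikes are the black gauge-shaped piece at (486,269) and the black cube at (640,288). I choose the green one in the stand and check it in a close crop.

Run:
```python
from h import *
t=np.load('pics/top.npy');s=np.load('pics/side.npy')
def c(im,u,v,w=22): return cv2.resize(np.ascontiguousarray(im[v-w:v+w,u-w:u+w]),(264,264),interpolation=cv2.INTER_CUBIC)
a=np.hstack([c(t,248,184),c(t,225,238),c(t,308,214)])
b=np.hstack([c(s,245,170),c(s,299,182),c(s,270,217)])
cv2.imwrite('pics/c1.png',np.vstack([a,b]))
```

```text
(no output)
```

View pics/c1.png

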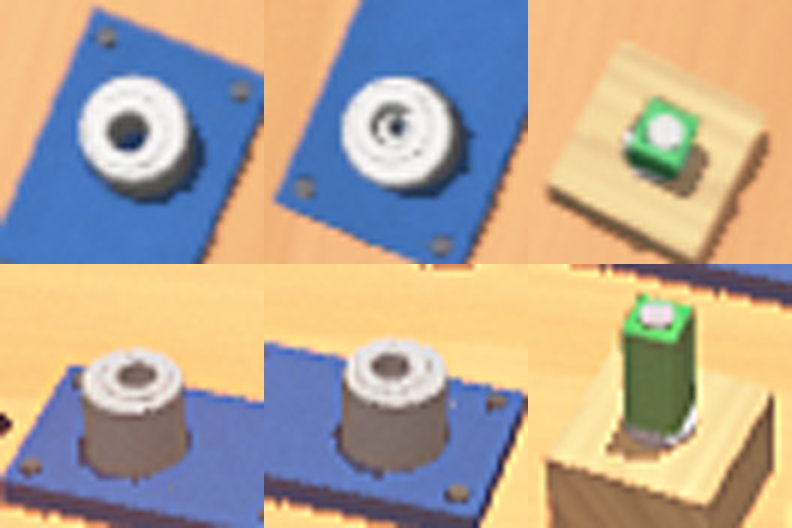

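The crop confirms the green square-handled gauge with its white top dot, hanging in the stand. Both bores are off-centre, and the nearer bushing appears to show a step inside. Next I compute positions from both cameras.

Run:
```python
from h import *
def t(n,u0,v0,x,y,z): 
    r=px(n,u0+(x+.5)/6-.5,v0+(y+.5)/6-.5,z); print(n,(x,y),r); return r
print('B1 face/bore'); t('top',226,162,135,128,.0435);t('side',223,148,133,116,.0435);t('top',226,162,128,130,.044);t('side',223,148,137,111,.044)
print('B2'); t('top',203,216,134.5,132,.0435);t('side',277-0,160,131,108,.0435);t('top',203,216,129,127,.044);t('side',277,160,126,102,.044)
print('G'); t('top',286,192,136,131,.09);t('side',248,195,129,51,.09)
print('Gcorners');[t('top',286,192,x-528,y,.09) for x,y in((652,97),(698,108),(683,160),(636,142))]
print('side corners');[t('side',248,195,x-528,y-264,.09) for x,y in((643,294),(696,305),(674,340),(624,328))]
print('stand');[t('top',286,192,x-528,y,.04) for x,y in((622,42),(768,118),(700,250),(547,185))]
q=lambda n,x,y,z:print(n,px(n,x/1.4,y/1.4,z))
print('nest corners');[q('top',x,y,.012) for x,y in((342,230),(381,246),(330,366),(288,350))]
print('tray');[q('top',x,y,.028) for x,y in((504,299),(600,304),(599,392),(501,390))]
print('spool');q('top',256,229,.042);q('side',434,190,.042)
```

```text
B1 face/bore
top (135, 128) [0.5239 0.0433 0.0435]
side (133, 116) [0.4058 0.0922 0.0435]
top (128, 130) [0.5231 0.0458 0.044 ]
side (137, 111) [0.4074 0.0945 0.044 ]
B2
top (134.5, 132) [0.4036 0.093  0.0435]
side (131, 108) [0.5247 0.042  0.0435]
top (129, 127) [0.4054 0.095  0.044 ]
side (126, 102) [0.5231 0.045  0.044 ]
G
top (136, 131) [ 0.45   -0.0856  0.09  ]
side (129, 51) [ 0.4503 -0.0855  0.09  ]
Gcorners
top (124, 97) [ 0.4618 -0.0816  0.09  ]
top (170, 108) [ 0.4579 -0.0974  0.09  ]
top (155, 160) [ 0.4399 -0.092   0.09  ]
top (108, 142) [ 0.4462 -0.0759  0.09  ]
side corners
side (115, 30) [ 0.4464 -0.0748  0.09  ]
side (168, 41) [ 0.4637 -0.0819  0.09  ]
side (146, 76) [ 0.455  -0.0981  0.09  ]
side (96, 64) [ 0.439  -0.0908  0.09  ]
stand
top (94, 42) [ 0.4887 -0.0736  0.04  ]
top (240, 118) [ 0.4603 -0.1265  0.04  ]
top (172, 250) [ 0.4123 -0.101   0.04  ]
top (19, 185) [ 0.4362 -0.0458  0.04  ]
nest corners
top [0.5736 0.055  0.012 ]
top [ 0.5463 -0.009   0.012 ]
top [0.352 0.073 0.012]
top [0.3776 0.1408 0.012 ]
tray
top [ 0.4561 -0.2037  0.028 ]
top [ 0.4472 -0.3552  0.028 ]
top [ 0.3098 -0.3473  0.028 ]
top [ 0.3139 -0.1952  0.028 ]
spool
top [0.5694 0.1899 0.042 ]
side [0.5723 0.2019 0.042 ]
```

```bash
python3 -m inch '[{"claw":1,"travel":[0.58,1,0],"turn":-0.23},{"claw":1,"travel":[0.58,1,0],"turn":-0.23},{"claw":1,"travel":[0.58,1,0],"turn":-0.23},{"claw":1,"travel":[0.58,1,0],"turn":-0.23},{"claw":1,"travel":[0.58,1,0],"turn":-0.23}]' 30
python3 -m inch '[{"claw":1,"travel":[0.58,1,0],"turn":0},{"claw":1,"travel":[0.58,1,0],"turn":0},{"claw":1,"travel":[0.58,1,0],"turn":0},{"claw":1,"travel":[0.58,1,0],"turn":0},{"claw":1,"travel":[0.58,1,0],"turn":0}]'
python3 - <<'E'
from h import *
s=get_state();print(s['position'],s['ee_rot'],(np.array([.45,-.0856,.07])-s['position'])/.2)
from scipy.spatial.transform import Rotation as R
q=s['ee_rot'];M=R.from_quat([*q[1:],q[0]]).as_matrix();print(np.degrees(np.arctan2(M[1,1],M[0,1])))
E
```

```text
clock: 0.6
position: [0.2979, -0.343, 0.25]
ee_rot: [-0.001, 0.979, -0.202, -0.0]
contact_force: [0.9, 0.5, -0.3]
width: 0.0856
gripper_force: 0.0
clock: 1.1
position: [0.414, -0.1426, 0.2501]
ee_rot: [-0.001, 0.98, -0.199, -0.0]
contact_force: [-0.3, 0.2, 0.7]
width: 0.0853
gripper_force: 0.0
[ 0.4139872  -0.14261231  0.2501438 ] [-5.88562063e-04  9.80095906e-01 -1.98523706e-01 -8.40769682e-05] [ 0.180064    0.28506157 -0.90071898]
-112.90130222113552
```

```bash
python3 -m inch '[{"claw":0.3,"travel":[0.18,0.285,0],"turn":0},{"claw":0.3,"travel":[0.18,0.285,0],"turn":0},{"claw":0.3,"travel":[0.18,0.285,-0.4],"turn":0},{"claw":0.3,"travel":[0.18,0.285,-0.55],"turn":0},{"claw":0.3,"travel":[0.18,0.285,-0.55],"turn":0}]'
python3 - <<'E'
from h import *
snap('side','g1.png',(200,130,360,270),4)
print(get_state()['position'],get_state()['width'])
E
```

```text
clock: 1.6
position: [0.445, -0.0868, 0.1358]
ee_rot: [-0.001, 0.98, -0.199, -0.006]
contact_force: [-0.8, -0.3, -0.7]
width: 0.0559
gripper_force: 0.0
[ 0.44614349 -0.08743715  0.13669685] 0.05544340026503711
```

View pics/g1.png

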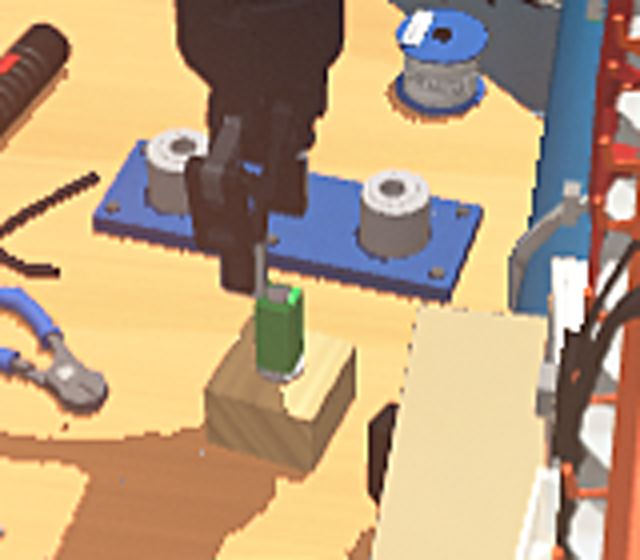

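The gripper stands above the gauge with the near finger in front of its handle. I let it settle before descending.

```bash
python3 -m inch '[{"claw":0.3,"travel":[0,0,0],"turn":0},{"claw":0.3,"travel":[0,0,0],"turn":0}]'
```

```text
clock: 1.85
position: [0.4511, -0.0896, 0.1424]
ee_rot: [0.0, 0.98, -0.2, 0.002]
contact_force: [0.8, -0.0, 0.7]
width: 0.0557
gripper_force: 0.0
```

```bash
python3 -m inch '[{"claw":0.3,"travel":[0,0,-0.1],"turn":0},{"claw":0.3,"travel":[0,0,-0.1],"turn":0},{"claw":0.3,"travel":[0,0,-0.1],"turn":0},{"claw":0.3,"travel":[0,0,-0.1],"turn":0}]'
```

```text
clock: 2.25
position: [0.4503, -0.0891, 0.1218]
ee_rot: [0.0, 0.98, -0.2, 0.001]
contact_force: [0.8, -0.3, 0.1]
width: 0.0556
gripper_force: 0.0
```

```bash
python3 -m inch '[{"claw":0.3,"travel":[0,0.018,-0.1],"turn":0},{"claw":0.3,"travel":[0,0.018,-0.2],"turn":0},{"claw":0.3,"travel":[0,0.018,-0.26],"turn":0},{"claw":0.3,"travel":[0,0.018,-0.26],"turn":0},{"claw":0.3,"travel":[0,0.018,-0.26],"turn":0}]'
python3 -m inch '[{"claw":-0.3,"travel":[0,0,0],"turn":0},{"claw":-0.7,"travel":[0,0,0],"turn":0},{"claw":-0.7,"travel":[0,0,0],"turn":0},{"claw":-0.7,"travel":[0,0,0],"turn":0},{"claw":-0.7,"travel":[0,0,0],"turn":0}]' 30
```

```text
clock: 2.75
position: [0.45, -0.0853, 0.0691]
ee_rot: [0.0, 0.98, -0.2, 0.001]
contact_force: [-0.2, -0.2, 0.5]
width: 0.0555
gripper_force: 0.0
clock: 3.25
position: [0.4499, -0.0853, 0.0691]
ee_rot: [0.0, 0.98, -0.2, 0.001]
contact_force: [-0.1, 0.4, 5.8]
width: 0.0199
gripper_force: 32.1
```

```bash
python3 -m inch '[{"claw":-0.7,"travel":[0,0,0.1],"turn":0},{"claw":-0.7,"travel":[0,0,0.25],"turn":0},{"claw":-0.7,"travel":[0,0,0.35],"turn":0},{"claw":-0.7,"travel":[0,0,0.35],"turn":0},{"claw":-0.7,"travel":[0,0,0.35],"turn":0}]'
python3 -m inch '[{"claw":-0.7,"travel":[-0.07,0.2,0],"turn":0},{"claw":-0.7,"travel":[-0.14,0.4,0],"turn":0},{"claw":-0.7,"travel":[-0.18,0.7,0],"turn":0},{"claw":-0.7,"travel":[-0.219,0.9,0],"turn":0},{"claw":-0.7,"travel":[-0.219,0.9,0],"turn":0}]'
python3 -m inch '[{"claw":-0.7,"travel":[0,0,0],"turn":0},{"claw":-0.7,"travel":[0,0,0],"turn":0},{"claw":-0.7,"travel":[0,0,0],"turn":0}]'
python3 - <<'E'
from h import *
imt=imaging.get_image('top')[:,:,::-1];ims=imaging.get_image('side')[:,:,::-1];np.save('pics/top.npy',imt);np.save('pics/side.npy',ims)
s=get_state();p=s['position'];print(p,s['width'])
u,v=proj('side',[p[0],p[1],.08]).astype(int);print(u,v)
sv(ims,'a1.png',(u-50,v-40,u+50,v+40),7)
for z in(.0,): print('tip exp',proj('side',[p[0],p[1],p[2]-.063]), 'bore',proj('side',[.4062,.0948,.044]))
E
```

```text
clock: 3.75
position: [0.4489, -0.085, 0.138]
ee_rot: [0.0, 0.98, -0.2, -0.0]
contact_force: [-0.1, 0.1, -2.2]
width: 0.0196
gripper_force: 31.4
clock: 4.25
position: [0.4021, 0.0998, 0.1367]
ee_rot: [-0.001, 0.981, -0.196, -0.003]
contact_force: [-0.7, -0.1, -1.0]
width: 0.0198
gripper_force: 31.3
clock: 4.55
position: [0.4057, 0.0937, 0.1378]
ee_rot: [0.0, 0.98, -0.201, -0.0]
contact_force: [0.1, -0.1, -2.4]
width: 0.0194
gripper_force: 31.3
[0.40579001 0.09366038 0.13807566] 0.019935948980075155
243 154
tip exp [244.  155.7] bore [244.9 166. ]
```

View pics/a1.png

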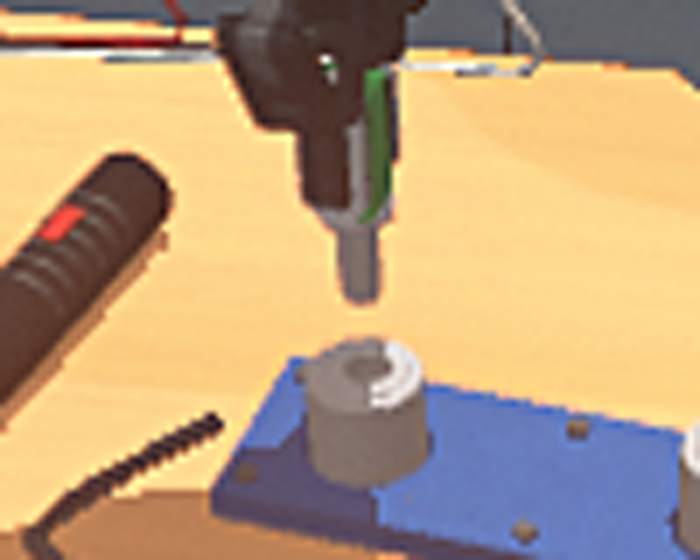

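Pin tip is at pixel (244.1,155.8), where it was predicted, and the bore mouth is at (245.1,166.1), also as predicted. I correct by about 1 mm and feel down.

```bash
python3 -m inch '[{"claw":-0.7,"travel":[0.002,0.0055,-0.03],"turn":0},{"claw":-0.7,"travel":[0.002,0.0055,-0.08],"turn":0},{"claw":-0.7,"travel":[0.002,0.0055,-0.13],"turn":0},{"claw":-0.7,"travel":[0.002,0.0055,-0.13],"turn":0},{"claw":-0.7,"travel":[0.002,0.0055,-0.13],"turn":0}]'
python3 -m inch '[{"claw":-0.7,"travel":[0,0,-0.01],"turn":0},{"claw":-0.7,"travel":[0,0,-0.018],"turn":0},{"claw":-0.7,"travel":[0,0,-0.026],"turn":0},{"claw":-0.7,"travel":[0,0,-0.026],"turn":0}]'
```

```text
clock: 5.15
position: [0.4055, 0.0959, 0.1117]
ee_rot: [0.0, 0.98, -0.2, -0.001]
contact_force: [-0.3, -0.3, -1.0]
width: 0.0195
gripper_force: 31.3
clock: 5.55
position: [0.4058, 0.0961, 0.1071]
ee_rot: [0.0, 0.98, -0.2, -0.0]
contact_force: [-1.3, 0.4, -2.3]
width: 0.0195
gripper_force: 31.3
```

```bash
python3 -m inch '[{"claw":-0.7,"travel":[0.002,-0.006,0],"turn":0},{"claw":-0.7,"travel":[0.002,-0.006,-0.006],"turn":0},{"claw":-0.7,"travel":[0.002,-0.006,-0.012],"turn":0},{"claw":-0.7,"travel":[0.002,-0.006,-0.018],"turn":0},{"claw":-0.7,"travel":[0.002,-0.006,-0.023],"turn":0}]'
```

```text
clock: 6.05
position: [0.4064, 0.0949, 0.1024]
ee_rot: [-0.0, 0.98, -0.2, 0.0]
contact_force: [0.9, 0.1, -0.6]
width: 0.0197
gripper_force: 31.3
```

```bash
python3 -m inch '[{"claw":-0.7,"travel":[0,0,-0.005],"turn":0},{"claw":-0.7,"travel":[0,0,-0.01],"turn":0},{"claw":-0.7,"travel":[0,0,-0.016],"turn":0},{"claw":-0.7,"travel":[0,0,-0.02],"turn":0},{"claw":-0.7,"travel":[0,0,-0.024],"turn":0}]'
python3 -m inch '[{"claw":-0.7,"travel":[0,0,-0.004],"turn":0},{"claw":-0.7,"travel":[0,0,-0.008],"turn":0},{"claw":-0.7,"travel":[0,0,-0.012],"turn":0},{"claw":-0.7,"travel":[0,0,-0.012],"turn":0}]'
```

```text
clock: 6.55
position: [0.4064, 0.0949, 0.0977]
ee_rot: [-0.0, 0.98, -0.2, 0.0]
contact_force: [0.6, 0.5, -0.8]
width: 0.0194
gripper_force: 31.4
clock: 6.95
position: [0.4064, 0.0948, 0.0953]
ee_rot: [0.0, 0.98, -0.2, 0.0]
contact_force: [0.0, 1.8, -0.8]
width: 0.0199
gripper_force: 31.4
```

Tip is now about 12 mm down. I continue 3 mm in small steps to see whether it stops.

```bash
python3 -m inch '[{"claw":-0.7,"travel":[0,0,-0.004],"turn":0},{"claw":-0.7,"travel":[0,0,-0.008],"turn":0},{"claw":-0.7,"travel":[0,0,-0.008],"turn":0},{"claw":-0.7,"travel":[0,0,-0.008],"turn":0}]'
python3 -m inch '[{"claw":-0.7,"travel":[0,0,-0.003],"turn":0},{"claw":-0.7,"travel":[0,0,-0.006],"turn":0},{"claw":-0.7,"travel":[0,0,-0.006],"turn":0}]'
```

```text
clock: 7.35
position: [0.4065, 0.0949, 0.0949]
ee_rot: [-0.0, 0.98, -0.2, 0.0]
contact_force: [-2.2, 0.6, 10.2]
width: 0.0196
gripper_force: 33.1
clock: 7.65
position: [0.4067, 0.0949, 0.0947]
ee_rot: [-0.0, 0.98, -0.199, 0.001]
contact_force: [-4.4, 0.9, 19.8]
width: 0.0199
gripper_force: 34.4
```

It stopped 12 mm down with about 20 N, so the near bushing is the undersize one. I withdraw and go to the far one.

```bash
python3 -m inch '[{"claw":-0.7,"travel":[0,0,0.03],"turn":0},{"claw":-0.7,"travel":[0,0,0.1],"turn":0},{"claw":-0.7,"travel":[0,0,0.19],"turn":0},{"claw":-0.7,"travel":[0,0,0.19],"turn":0},{"claw":-0.7,"travel":[0,0,0.19],"turn":0}]'
python3 -m inch '[{"claw":-0.7,"travel":[0.19,-0.08,0],"turn":0},{"claw":-0.7,"travel":[0.38,-0.16,0],"turn":0},{"claw":-0.7,"travel":[0.5835,-0.2475,0],"turn":0},{"claw":-0.7,"travel":[0.5835,-0.2475,0],"turn":0},{"claw":-0.7,"travel":[0.5835,-0.2475,0],"turn":0}]'
python3 -m inch '[{"claw":-0.7,"travel":[0,0,0],"turn":0},{"claw":-0.7,"travel":[0,0,0],"turn":0},{"claw":-0.7,"travel":[0,0,0],"turn":0},{"claw":-0.7,"travel":[0,0,0],"turn":0},{"claw":-0.7,"travel":[0,0,0],"turn":0}]'
python3 - <<'E'
from h import *
ims=imaging.get_image('side')[:,:,::-1]
s=get_state();p=s['position'];print(p,s['width'])
u,v=proj('side',[.5231,.0454,.06]).astype(int);print(u-50,v-40)
sv(ims,'a2.png',(u-50,v-40,u+50,v+40),7)
print('tip exp',proj('side',[p[0],p[1],p[2]-.063]), 'bore',proj('side',[.5231,.0454,.044]),'bushB',proj('side',[.4047,.0926,.0435]))
E
```

```text
clock: 8.15
position: [0.4061, 0.0946, 0.1303]
ee_rot: [0.0, 0.98, -0.2, -0.0]
contact_force: [-0.3, 0.6, -2.1]
width: 0.0197
gripper_force: 31.3
clock: 8.65
position: [0.5226, 0.0448, 0.1287]
ee_rot: [0.0, 0.98, -0.2, -0.002]
contact_force: [-0.1, 0.1, -2.1]
width: 0.0195
gripper_force: 31.2
clock: 9.15
position: [0.5227, 0.0455, 0.1307]
ee_rot: [0.0, 0.98, -0.199, 0.0]
contact_force: [0.2, 0.6, -0.8]
width: 0.0199
gripper_force: 31.2
[0.52285228 0.04548363 0.13076787] 0.019298237347883673
247 131
tip exp [297.6 168.3] bore [297.5 176.5] bushB [244.3 166.8]
```

View pics/a2.png

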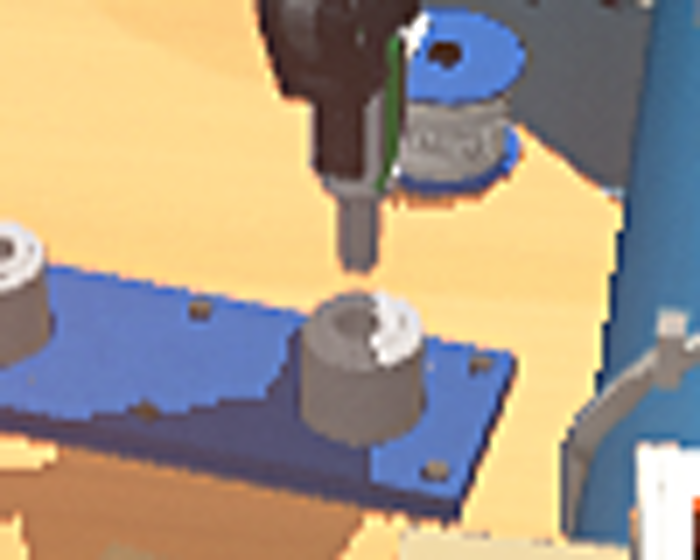

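Pin tip at (297.6,168.7) stands right over the bore at (297.3,176). Feeling down.

```bash
python3 -m inch '[{"claw":-0.7,"travel":[0,0,-0.05],"turn":0},{"claw":-0.7,"travel":[0,0,-0.1],"turn":0},{"claw":-0.7,"travel":[0,0,-0.11],"turn":0},{"claw":-0.7,"travel":[0,0,-0.115],"turn":0},{"claw":-0.7,"travel":[0,0,-0.12],"turn":0}]'
python3 -m inch '[{"claw":-0.7,"travel":[0,0,-0.005],"turn":0},{"claw":-0.7,"travel":[0,0,-0.01],"turn":0},{"claw":-0.7,"travel":[0,0,-0.015],"turn":0},{"claw":-0.7,"travel":[0,0,-0.015],"turn":0}]'
```

```text
clock: 9.7
position: [0.5231, 0.0453, 0.1063]
ee_rot: [0.0, 0.98, -0.2, -0.0]
contact_force: [-0.7, 0.4, -1.2]
width: 0.02
gripper_force: 31.3
clock: 10.1
position: [0.523, 0.0453, 0.1035]
ee_rot: [0.0, 0.98, -0.2, -0.0]
contact_force: [-0.5, 0.0, -1.1]
width: 0.0197
gripper_force: 31.3
```

```bash
python3 -m inch '[{"claw":-0.7,"travel":[0,0,-0.008],"turn":0},{"claw":-0.7,"travel":[0,0,-0.016],"turn":0},{"claw":-0.7,"travel":[0,0,-0.024],"turn":0},{"claw":-0.7,"travel":[0,0,-0.032],"turn":0}]'
python3 -m inch '[{"claw":-0.7,"travel":[0,0,-0.01],"turn":0},{"claw":-0.7,"travel":[0,0,-0.02],"turn":0},{"claw":-0.7,"travel":[0,0,-0.028],"turn":0},{"claw":-0.7,"travel":[0,0,-0.028],"turn":0}]'
```

```text
clock: 10.5
position: [0.523, 0.0453, 0.0969]
ee_rot: [0.0, 0.98, -0.2, -0.0]
contact_force: [-1.3, -0.5, -1.1]
width: 0.0197
gripper_force: 31.3
clock: 10.9
position: [0.5228, 0.0453, 0.0912]
ee_rot: [0.0, 0.98, -0.2, -0.0]
contact_force: [0.0, -0.3, -1.5]
width: 0.0191
gripper_force: 31.3
```

Passed the step depth freely (15.8 mm down). On to the shoulder.

```bash
python3 -m inch '[{"claw":-0.7,"travel":[0,0,-0.015],"turn":0},{"claw":-0.7,"travel":[0,0,-0.03],"turn":0},{"claw":-0.7,"travel":[0,0,-0.045],"turn":0},{"claw":-0.7,"travel":[0,0,-0.06],"turn":0},{"claw":-0.7,"travel":[0,0,-0.07],"turn":0}]'
python3 -m inch '[{"claw":-0.7,"travel":[0,0,-0.004],"turn":0},{"claw":-0.7,"travel":[0,0,-0.008],"turn":0},{"claw":-0.7,"travel":[0,0,-0.012],"turn":0},{"claw":-0.7,"travel":[0,0,-0.014],"turn":0},{"claw":-0.7,"travel":[0,0,-0.014],"turn":0}]'
```

```text
clock: 11.4
position: [0.5229, 0.0453, 0.0772]
ee_rot: [0.0, 0.98, -0.2, -0.0]
contact_force: [0.1, -0.1, -1.7]
width: 0.0197
gripper_force: 31.3
clock: 11.9
position: [0.523, 0.0453, 0.0747]
ee_rot: [0.0, 0.98, -0.2, 0.0]
contact_force: [-0.4, -0.4, -0.8]
width: 0.0196
gripper_force: 31.3
```

```bash
python3 -m inch '[{"claw":-0.7,"travel":[0,0,-0.004],"turn":0},{"claw":-0.7,"travel":[0,0,-0.008],"turn":0},{"claw":-0.7,"travel":[0,0,-0.01],"turn":0},{"claw":-0.7,"travel":[0,0,-0.01],"turn":0}]'
```

```text
clock: 12.3
position: [0.5231, 0.0453, 0.0732]
ee_rot: [0.0, 0.98, -0.2, 0.0]
contact_force: [-1.0, -0.9, 4.1]
width: 0.0195
gripper_force: 31.9
```

Shoulder contact at exactly the expected height. Release and rise.

```bash
python3 -m inch '[{"claw":-0.3,"travel":[0,0,0.003],"turn":0},{"claw":0.2,"travel":[0,0,0.003],"turn":0},{"claw":0.3,"travel":[0,0,0.003],"turn":0},{"claw":0.3,"travel":[0,0,0.003],"turn":0},{"claw":0.3,"travel":[0,0,0.003],"turn":0}]'
python3 -m inch '[{"claw":0.3,"travel":[0,0,0.15],"turn":0},{"claw":0.3,"travel":[0,0,0.32],"turn":0},{"claw":0.3,"travel":[0,0,0.32],"turn":0},{"claw":0.3,"travel":[0,0,0.32],"turn":0}]'
python3 -m inch '[{"claw":1,"travel":[-0.2,0.08,0],"turn":0},{"claw":1,"travel":[-0.4,0.16,0],"turn":0},{"claw":1,"travel":[-0.592,0.236,0],"turn":0},{"claw":1,"travel":[-0.592,0.236,0],"turn":0},{"claw":1,"travel":[-0.592,0.236,0],"turn":0}]'
python3 -m inch '[{"claw":1,"travel":[0,0,-0.1],"turn":0},{"claw":1,"travel":[0,0,-0.1],"turn":0},{"claw":1,"travel":[0,0,-0.1],"turn":0},{"claw":1,"travel":[0,0,-0.1],"turn":0}]'
python3 - <<'E'
from h import *
ims=imaging.get_image('side')[:,:,::-1]
print(get_state()['position'])
sv(ims,'a3.png',(190,110,340,220),5)
E
```

```text
clock: 12.8
position: [0.523, 0.0453, 0.0732]
ee_rot: [0.0, 0.98, -0.2, -0.0]
contact_force: [-0.9, 0.1, 0.2]
width: 0.0554
gripper_force: 0.0
clock: 13.2
position: [0.5234, 0.0453, 0.1379]
ee_rot: [-0.0, 0.98, -0.2, 0.001]
contact_force: [-1.0, 0.4, -0.4]
width: 0.0555
gripper_force: 0.0
clock: 13.7
position: [0.4033, 0.0927, 0.1365]
ee_rot: [0.0, 0.98, -0.199, -0.001]
contact_force: [0.0, 0.1, 1.2]
width: 0.0858
gripper_force: 0.0
clock: 14.1
position: [0.4056, 0.0923, 0.1175]
ee_rot: [-0.0, 0.98, -0.2, 0.0]
contact_force: [0.4, -0.1, 0.1]
width: 0.0852
gripper_force: 0.0
[0.40553794 0.09233134 0.11767638]
```

View pics/a3.png

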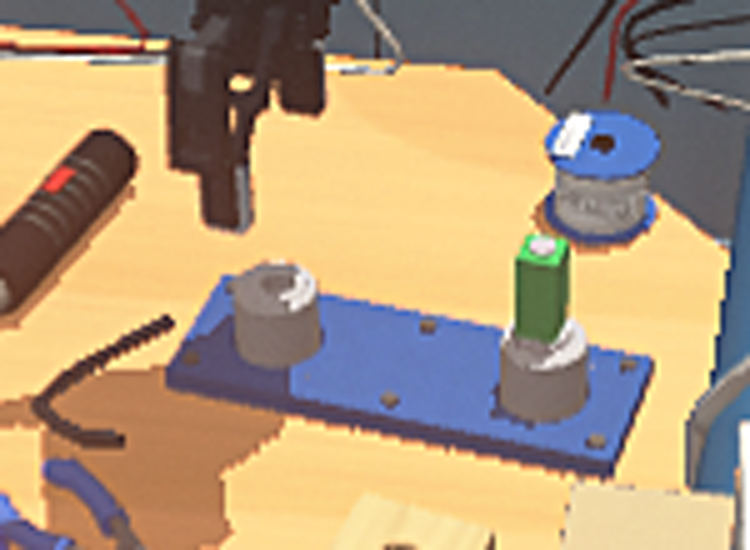

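Gauge stands upright and home in the far bushing, and the spool is untouched. The gripper is above the near bushing; down to grasp.

```bash
python3 -m inch '[{"claw":0.8,"travel":[-0.004,0.001,-0.1],"turn":0},{"claw":0.8,"travel":[-0.004,0.001,-0.2],"turn":0},{"claw":0.8,"travel":[-0.004,0.001,-0.3],"turn":0},{"claw":0.8,"travel":[-0.004,0.001,-0.36],"turn":0},{"claw":0.8,"travel":[-0.004,0.001,-0.39],"turn":0}]'
python3 -m inch '[{"claw":0.3,"travel":[0,0,0],"turn":0},{"claw":0,"travel":[0,0,0],"turn":0},{"claw":-0.2,"travel":[0,0,0],"turn":0},{"claw":-0.3,"travel":[0,0,0],"turn":0},{"claw":-0.3,"travel":[0,0,0],"turn":0}]' 50
```

```text
clock: 14.65
position: [0.4038, 0.0926, 0.0387]
ee_rot: [0.0, 0.98, -0.2, -0.0]
contact_force: [0.5, -0.1, 0.2]
width: 0.0768
gripper_force: 0.0
clock: 15.15
position: [0.4048, 0.093, 0.0404]
ee_rot: [-0.0, 0.98, -0.2, 0.001]
contact_force: [-0.7, 1.1, 6.9]
width: 0.0389
gripper_force: 50.4
```

```bash
python3 -m inch '[{"claw":-0.3,"travel":[0,0,0.08],"turn":0},{"claw":-0.3,"travel":[0,0,0.3],"turn":0},{"claw":-0.3,"travel":[0,0,0.5],"turn":0},{"claw":-0.3,"travel":[0,0,0.5],"turn":0},{"claw":-0.3,"travel":[0,0,0.5],"turn":0}]'
python3 -m inch '[{"claw":-0.3,"travel":[-0.06,-0.15,0],"turn":0},{"claw":-0.3,"travel":[-0.06,-0.35,0],"turn":0},{"claw":-0.3,"travel":[-0.06,-0.55,0],"turn":0},{"claw":-0.3,"travel":[-0.06,-0.75,0],"turn":0},{"claw":-0.3,"travel":[-0.06,-0.92,0],"turn":0}]'
python3 -m inch '[{"claw":-0.3,"travel":[-0.055,-0.2,0],"turn":0},{"claw":-0.3,"travel":[-0.055,-0.4,0],"turn":0},{"claw":-0.3,"travel":[-0.055,-0.6,0],"turn":0},{"claw":-0.3,"travel":[-0.055,-0.8,0],"turn":0},{"claw":-0.3,"travel":[-0.055,-0.92,0],"turn":0}]'
python3 -m inch '[{"claw":-0.3,"travel":[0,0,0],"turn":0},{"claw":-0.3,"travel":[0,0,0],"turn":0},{"claw":-0.3,"travel":[0,0,-0.2],"turn":0},{"claw":-0.3,"travel":[0,0,-0.3],"turn":0},{"claw":-0.3,"travel":[0,0,-0.3],"turn":0}]'
python3 - <<'E'
from h import *
ims=imaging.get_image('side')[:,:,::-1]
print(get_state()['position'])
sv(ims,'a4.png',(160,170,340,360),3)
E
```

```text
clock: 15.65
position: [0.404, 0.0927, 0.14]
ee_rot: [-0.0, 0.98, -0.199, 0.001]
contact_force: [-1.3, -0.4, -2.5]
width: 0.0389
gripper_force: 51.9
clock: 16.15
position: [0.3901, -0.0926, 0.1376]
ee_rot: [-0.0, 0.98, -0.2, -0.002]
contact_force: [-0.4, 0.1, -2.5]
width: 0.0387
gripper_force: 51.9
clock: 16.65
position: [0.3797, -0.2775, 0.1373]
ee_rot: [-0.0, 0.98, -0.2, -0.001]
contact_force: [0.4, -0.2, -1.8]
width: 0.0385
gripper_force: 51.9
clock: 17.15
position: [0.3781, -0.2714, 0.0762]
ee_rot: [-0.003, 0.98, -0.199, -0.004]
contact_force: [0.8, -0.3, -2.0]
width: 0.0388
gripper_force: 51.9
[ 0.37940245 -0.27273632  0.07780885]
```

View pics/a4.png

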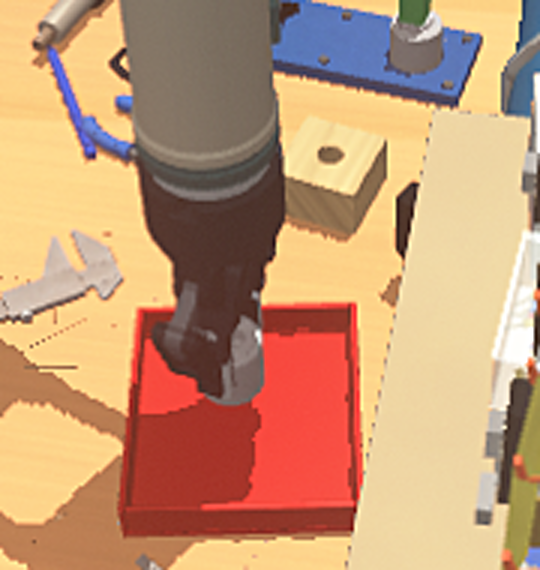

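The bushing hangs inside the tray's outline. Lower it gently to the floor.

```bash
python3 -m inch '[{"claw":-0.3,"travel":[0,0,-0.05],"turn":0},{"claw":-0.3,"travel":[0,0,-0.1],"turn":0},{"claw":-0.3,"travel":[0,0,-0.15],"turn":0},{"claw":-0.3,"travel":[0,0,-0.175],"turn":0},{"claw":-0.3,"travel":[0,0,-0.175],"turn":0}]'
python3 -m inch '[{"claw":-0.3,"travel":[0,0,-0.008],"turn":0},{"claw":-0.3,"travel":[0,0,-0.016],"turn":0},{"claw":-0.3,"travel":[0,0,-0.02],"turn":0},{"claw":-0.3,"travel":[0,0,-0.02],"turn":0}]'
```

```text
clock: 17.7
position: [0.3804, -0.2749, 0.0436]
ee_rot: [-0.0, 0.98, -0.2, -0.001]
contact_force: [0.6, 1.0, -3.0]
width: 0.0384
gripper_force: 51.9
clock: 18.1
position: [0.3809, -0.2754, 0.0405]
ee_rot: [0.0, 0.98, -0.2, 0.0]
contact_force: [-0.1, 0.7, -1.2]
width: 0.0387
gripper_force: 51.9
```

```bash
python3 -m inch '[{"claw":-0.3,"travel":[0,0,-0.003],"turn":0},{"claw":-0.3,"travel":[0,0,-0.006],"turn":0},{"claw":-0.3,"travel":[0,0,-0.006],"turn":0}]'
```

```text
clock: 18.4
position: [0.3809, -0.2754, 0.0403]
ee_rot: [0.0, 0.98, -0.199, 0.0]
contact_force: [-2.7, 1.8, 9.2]
width: 0.0388
gripper_force: 53.1
```

On the floor. Release, rise and look.

```bash
python3 -m inch '[{"claw":0,"travel":[0,0,0],"turn":0},{"claw":0.4,"travel":[0,0,0],"turn":0},{"claw":0.6,"travel":[0,0,0],"turn":0},{"claw":0.6,"travel":[0,0,0],"turn":0},{"claw":0.6,"travel":[0,0,0],"turn":0}]'
python3 -m inch '[{"claw":0.6,"travel":[0,0,0.1],"turn":0},{"claw":0.6,"travel":[0,0,0.3],"turn":0},{"claw":0.6,"travel":[0,0,0.55],"turn":0},{"claw":0.6,"travel":[0,0,0.8],"turn":0},{"claw":0.6,"travel":[0,0,0.8],"turn":0}]'
python3 -m inch '[{"claw":0.6,"travel":[-0.3,-0.5,0],"turn":0},{"claw":0.6,"travel":[-0.3,-0.5,0],"turn":0},{"claw":0.6,"travel":[-0.3,-0.5,0],"turn":0},{"claw":0.6,"travel":[-0.3,-0.5,0],"turn":0},{"claw":0.6,"travel":[-0.3,-0.5,0],"turn":0}]'
python3 - <<'E'
from h import *
snap('side','f.png',(150,110,350,350),2.4)
E
```

```text
clock: 18.9
position: [0.3808, -0.2753, 0.039]
ee_rot: [0.0, 0.98, -0.2, -0.0]
contact_force: [-0.2, -0.2, 0.2]
width: 0.0686
gripper_force: 0.0
clock: 19.4
position: [0.384, -0.2784, 0.2058]
ee_rot: [0.004, 0.98, -0.199, 0.006]
contact_force: [0.6, 0.1, -0.2]
width: 0.0682
gripper_force: 0.0
clock: 19.9
position: [0.3205, -0.3747, 0.1984]
ee_rot: [-0.001, 0.98, -0.2, -0.0]
contact_force: [-0.6, 0.2, -0.3]
width: 0.0686
gripper_force: 0.0
```

View pics/f.png

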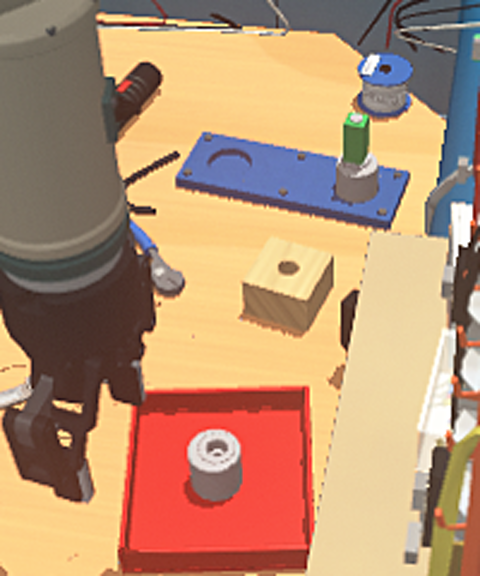

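The bushing stands upright mid-tray at (215,465), the gauge is home in the far bushing at (356,150), the spool is in place and the gripper is clear of everything.

```bash
python3 -c "
from rig import ticket
print(ticket.sign_off())"
```

```text
the job is handed in; nothing more can be done
None
```

The job is handed in: the gauge stopped 12 mm down in the near bushing, which now stands upright in the red tray, and the gauge stands fully home in the far bushing, still in its pocket, with the spool not moved.

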